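# Take the drum off the grater for washing

## Task

Take the grating drum off the electric grater so that it can be washed: press the red catch down to its stop, then draw the drum off the open end of its drive shaft with a light hand, feeling your way, because the shaft stands a little askew and must not be strained. Lay the drum gently on its side on the wire drying rack, leave the catch open, and do not disturb the other things.

Things in the scene. Friction and masses are not known exactly. Their poses are not given: they have to be found in the camera images.
- grater: electric drum grater, hopper off: black suction foot 132 mm across (stuck fast, does not move), off-white column, and a level motor barrel 82 mm thick and 118 mm long whose axis runs along y, 130 mm above the worktop. Origin on the worktop under the barrel's middle, z up. The barrel's end face with shaft and catch looks to -y
- shaft_root (a point): centre of the barrel's end face (axes as the grater's). The level steel drive shaft leaves it along -y: 14 mm thick, swelling to 16.6 mm towards its open end, which is 150 mm out, 30 mm beyond the drum's front. Its coupling is worn: seen from above it stands askew by up to 0.14 rad to either side of -y, about a point 20 mm out, not measured. It is stiff; over 10 N strains it
- catch (a joint): red rocker catch on the -x side of the end face. 0 = locked (claw in the groove of the drum's hub), grows as the paddle is pressed down, 0.96 rad = stop, claw well clear. Friction takes about 3 N at the paddle; it stays where it is left. Its pivot line runs along y, through x = -0.045, z = 0.140 in the grater's frame
- catch_pad (a point): middle of the top of the catch's red paddle (22 by 26 mm), 36 mm from the pivot line; moves with the catch. At 0 the paddle points outward (-x of the grater) and 34 degrees up, at the stop 21 degrees down
- drum: grating drum, about 0.24 kg, 116 mm long: toothed steel cylinder 52 mm thick (y +30 to -58 mm: hold it here), open in front; behind it a grooved white hub and a white flange 62 mm across (back, y +58 mm). Origin on its axis, half way along; axis = its y. At the start it hangs home on the shaft, its flange 4 mm from the end face, its y near the grater's y
- drum_bore (a point): back end of the drum's bore, on its axis at y +58 mm. The bore is in the hub only (y +58 to +26 mm), 19 mm wide: 2.5 mm of play all round the shaft, 1.2 mm at its thicker end, and it binds if pushed sideways. It leaves the shaft's end after the drum has moved 146 mm outward
- drying_rack: steel wire drying rack, fixed, 168 mm (its x) by 230 mm (its y), origin on the worktop under its middle, z up. Seven wires run along y, 24 mm apart, at x = -72, -48 .. +72 mm, tops at z 0.0325; a frame round the edge rises to z 0.0395. The drum lying on the wires has its axis at about z 0.06
- bowl_1: grey bowl, 130 mm across, 63 mm high; origin at its foot. Leave alone
- jar_1: jar with a red lid, 65 mm across, 100 mm high; origin at its foot. Leave alone
- garlic_1: bulb of garlic, 60 mm; origin at its underside. Leave alone
- hopper: the grater's clear plastic hopper with a white rim, 100 by 112 mm, 75 mm high; origin at its foot. Leave alone
- pusher: the hopper's white pusher, 68 mm across, 80 mm high; origin at its foot. Leave alone
- mug_1: mug, 90 mm high, red inside; origin at its foot. Leave alone

How it is judged:
By the outcome, as a careful person would: the job done as asked, in the order asked, and still so for the second after the job is handed in, with the robot touching nothing.
It also fails if it takes over 67 s, if anything falls off the work surface, if the arm or the gripper's body presses on something with over 40 N, if the wrist force passes 120 N, or if a joint passes its speed limit or range.

## Robot

A 7-joint arm with a two-finger parallel gripper is mounted at the origin on a cart in front of the work surface, level with it; the furniture and walls round the work are solid. World frame = base frame: x ahead of the robot, y to its left, z up, the work surface at z = 0. Lengths are in m, angles in rad, forces in N, time in s.
With the tool pointing down it reaches from about 0.425 to 0.875 m from the base axis. Payload 4.7 kg.
Tool frame: the origin (TCP) lies where the fingers leave the gripper's body, on its centre line; the fingertips stand 70 mm ahead of it and the grasp point (between the pads) lies 51 mm ahead of it; z points along the fingers, y is the line along which they close (so a half turn about z gives the same grasp; the last joint's range is limited). The gripper opens to 87 mm and grips with 3 to 60 N. Pads are 19 mm wide; open, the fingers measure 117 mm over their backs; the gripper's body (75 mm by 190 mm) begins 51 mm behind the grasp point.
Start: joints at [-1.185, 0.321, -0.07, 1.45, 0.023, 1.371, -0.057], TCP at [0.236, 0.606, 0.292] pointing down, gripper open.
Joint ranges: [-2.86, 2.86], [-0.3, 2.09], [-1.38, 1.24], [0.06, 2.45], [-1.56, 4.7], [0.09, 2.05], [-2.69, 2.69]. Speed limits (rad/s): [2.57, 2.57, 3.14, 3.14, 3.14, 3.14, 3.14].

## Interface

Orientations are given as a rotation vector (axis times angle).
In Python, from bench import ctrl gives the robot as it stands.
- The arm moves only by the tool drive_tool, never from a script. Its argument "motion" is a list of rows, each a list of 3 entries, a list of its own where there are three numbers: the shift along the tool's x, y, z in cm, then the turn, a rotation vector about the tool's x, y, z in degrees, then the opening, from -1 (shut) to 1 (fully open). In form: [[[x, y, z], [ax, ay, az], claw], ...]. A call has 1 to 12 rows; each row shifts and turns the commanded pose from where the row before left it, along the tool's axes as they then stand; what a row does not reach is not made up. A row lasts 1/8 s, in which the tool goes at most 62.5 mm and 10.7 degrees, less where a joint would pass 70% of its speed; a pose out of reach is approached as far as the arm can. A call with a gripper value outside its range is refused whole. The fingers move at their own pace and stop on an object; "force" is the grip in N (left out, the last holds). Time passes only in rows, so rows that do not move let the fingers close. It gives the time, the measured TCP pose, the force, the opening and the grip force at its end, in the units of the state.
- ctrl.get_state(): the state, without advancing time (a new reading comes with each control period).
- ctrl.get_image(name): name is "scene" or "top"; returns the picture (420x560x3 uint8, red, green, blue); there is no depth.
- ctrl.calibration(name): a dict with "K" (3x3 intrinsics, pixels), "origin" and "attitude" of the camera in the world. Camera axes: x right, y up, looking along -z (the intrinsics and any distortion apply to the point x, -y, -z); pixel columns grow to the right and rows downward; lengths in m; the calibration is good to about 2 mm. A picture is of the moment at which its call begins. calibration takes no time and is no camera call.
- ctrl.close_job(): hands the job in; it is judged then, once.
The state is a dict: "time": time; "joint_positions": joint angles; "qd": joint speeds; "joint_torque": joint torques, N m; "position": TCP position; "tool_rot": TCP orientation; "ft_force": force on the tool from outside, world axes, zero at the start; "torque": the same for the moment, N m; "grip_width": opening from 0.0 (shut) to 1.0 (fully open); "grip_force": force on a finger pad.
Only numpy, scipy, OpenCV 4.12 (cv2) and the standard library are available. Lean on these libraries where they do the work, as an engineer would, in place of code of your own. Each camera call takes 0.05 s, during which the arm holds its last target. There are 200 camera calls.

## Working session

There is one attempt and no reset: what is moved stays moved. The work goes in short steps, Python scripts to look and compute and a tool call to move; the robot and the scene stay as the last step left them, time stands still between calls to the robot, and variables do not carry over. Pictures are saved under pics/ and viewed, at most 10 in all, crops included, and the job is handed in when it is done.

Besides the shell and the picture viewer there is one more tool, called after "Emit:" as name(argument=value, ...) on one line, values as JSON. drive_tool: Moves the arm, as the interface text tells. Its arguments: {"type":"object","properties":{"motion":{"type":"array","items":{"type":"array"}},"force":{"type":"number"}},"required":["motion"]}

```bash
ls; mkdir -p pics; python3 - <<'E'
from bench import ctrl
import cv2
for n in("scene","top"):
    im=ctrl.get_image(n); cv2.imwrite(f"pics/{n}0.png",im[:,:,::-1]); c=ctrl.calibration(n); print(n,c)
print(ctrl.get_state())
E
```

```text
pics
scene {'K': array([[508.70802444,   0.        , 278.04712568],
       [  0.        , 508.70802444, 212.14394926],
       [  0.        ,   0.        ,   1.        ]]), 'origin': array([0.09698814, 0.37802476, 1.34950918]), 'attitude': array([ 0.22882456, -0.62532357, -2.37279199])}
top {'K': array([[386.34105185,   0.        , 283.04402741],
       [  0.        , 386.34105185, 205.95426622],
       [  0.        ,   0.        ,   1.        ]]), 'origin': array([ 0.40328318, -0.12666708,  1.25131922]), 'attitude': array([ 0.07766957, -0.10343264, -1.5451369 ])}
{'time': 0.1, 'joint_positions': array([-1.18491615,  0.32177529, -0.0701007 ,  1.45158415,  0.0226109 ,
        1.37078205, -0.05689235]), 'qd': array([-0.0016248 , -0.00023594,  0.00077039, -0.00282622, -0.00318206,
        0.00173384,  0.00063503]), 'joint_torque': array([-2.29837897e-04, -4.92570627e+01, -4.05863961e-01, -3.13398242e+01,
       -6.41547795e-02,  3.95282416e-02,  1.00064733e-04]), 'position': array([0.23602268, 0.60522396, 0.2912381 ]), 'tool_rot': array([-5.80508501e-01, -3.08726044e+00,  2.74371402e-03]), 'ft_force': array([-0.61741418, -0.34282053,  0.16542658]), 'torque': array([0.05804113, 0.04670878, 0.00224759]), 'grip_force': 0.0, 'grip_width': 0.9987191591753167}
```

View pics/scene0.png

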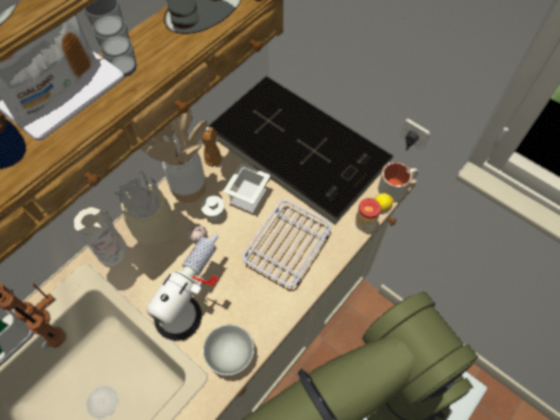

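View pics/top0.png

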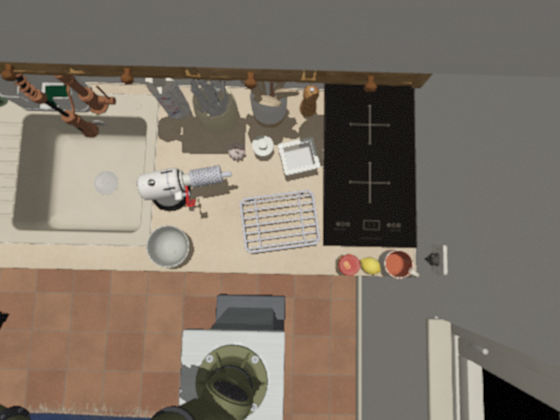

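The scene shows the grater at about (185,285), the drum at (200,255), the catch at (205,280) and the rack at (290,243). In the top view the barrel is at (162,185), the drum (205,176), the shaft end (230,174), the catch (191,198) and the rack (281,222). I'll enlarge both.

```bash
cat > h.py <<'E'
from bench import ctrl
import cv2, numpy as np
from scipy.spatial.transform import Rotation as R
from scipy.optimize import least_squares
C={n:ctrl.calibration(n) for n in("scene","top")}
F=np.diag([1,-1,-1.])
def proj(n,P):
    c=C[n]; A=R.from_rotvec(c["attitude"]).as_matrix()
    p=(np.atleast_2d(P)-c["origin"])@A@F; q=p@c["K"].T
    return q[:,:2]/q[:,2:]
def ray(n,uv):
    c=C[n]; A=R.from_rotvec(c["attitude"]).as_matrix()
    return c["origin"],A@F@np.linalg.solve(c["K"],[*uv,1])
def atz(n,uv,z):
    o,d=ray(n,uv); return o+d*(z-o[2])/d[2]
def tri(a,b):
    (o1,d1),(o2,d2)=ray("scene",a),ray("top",b)
    s=np.linalg.lstsq(np.c_[d1,-d2],o2-o1,rcond=None)[0]; p,q=o1+d1*s[0],o2+d2*s[1]
    return (p+q)/2,np.linalg.norm(p-q)
def crop(n,u,v,w,h,k,f):
    im=ctrl.get_image(n)[v:v+h,u:u+w,::-1]
    im=cv2.resize(im,None,fx=k,fy=k,interpolation=cv2.INTER_CUBIC)
    for i in range(0,w,20): cv2.putText(im,str(u+i),(i*k,10),0,.35,(0,0,255),1); cv2.line(im,(i*k,12),(i*k,18),(0,0,255),1)
    for i in range(0,h,20): cv2.putText(im,str(v+i),(0,i*k),0,.35,(0,0,255),1); cv2.line(im,(24,i*k),(30,i*k),(0,0,255),1)
    cv2.imwrite(f,im)
E
python3 - <<'E'
from h import *
crop("scene",140,190,200,150,4,"pics/s1.png"); crop("top",130,145,200,120,4,"pics/t1.png")
E
```

```text
(no output)
```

View pics/s1.png

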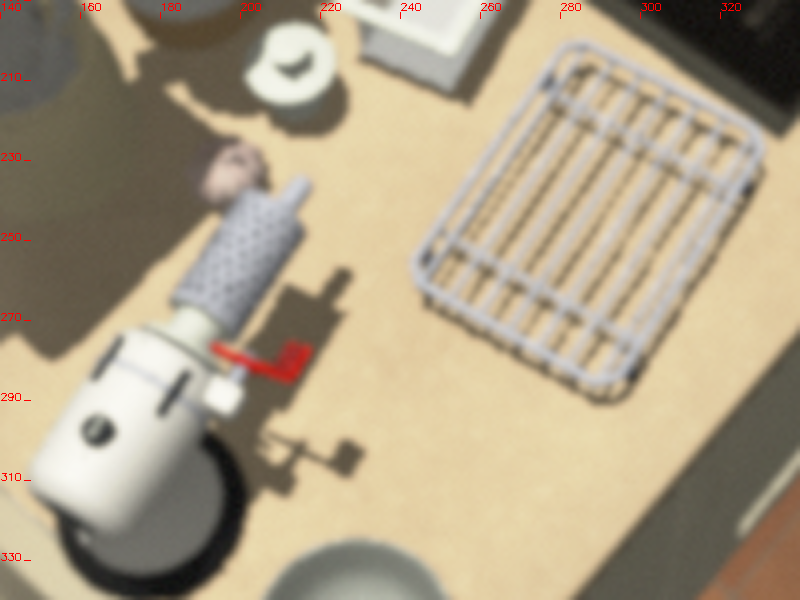

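View pics/t1.png

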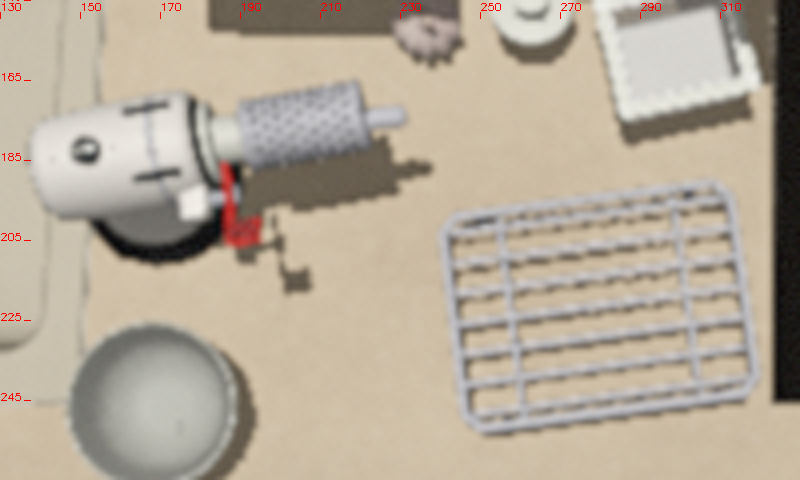

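Scene crop: shaft end at about (216,235.5), drum steel from (208,242.5) to (191,269.5), paddle (213.5,280.5). Top crop: shaft end (231,173.7), drum steel from (220.7,174) to (190.3,178), paddle (190.5,203), rack corners near (241,202), (313,191), (319,244), (247,253).

```bash
python3 - <<'E'
from h import *
np.set_printoptions(precision=4,suppress=True)
t=lambda x,y:(130+x/4,145+y/4); s=lambda x,y:(140+x/4,190+y/4)
for n,a,b in [("shaftend",s(305,182),t(404,115)),("front",s(272,209),t(363,116)),("back",s(203,318),t(241,131)),("paddle",s(294,362),t(242,232)),("padouter?",s(305,345),t(260,232))]:
    print(n,*tri(a,b), atz("top",b,.13),atz("scene",a,.13))
print("barrel top lines",[atz("top",t(*p),.13) for p in [(48,115),(182,93),(62,217),(200,205)]])
print("barrel scene",[atz("scene",s(*p),.13) for p in [(32,470),(130,328),(120,535),(215,375)]])
rk=[(445,222),(730,183),(755,398),(472,432)]
W=np.array([atz("top",t(*p),.036) for p in rk]);print("rack top",W,W.mean(0))
W2=np.array([atz("scene",s(*p),.036) for p in [(415,272),(570,40),(762,150),(608,390)]]);print("rack scene",W2,W2.mean(0))
E
```

```text
shaftend [0.6254 0.0117 0.1265] 0.001665761709167483 [0.6254 0.0117 0.13  ] [0.623  0.0124 0.13  ]
front [0.624  0.0417 0.1328] 0.0015092154529358856 [0.6239 0.0417 0.13  ] [0.6259 0.0412 0.13  ]
back [0.6071 0.1283 0.1327] 0.006029874666148307 [0.6103 0.1305 0.13  ] [0.6054 0.1266 0.13  ]
paddle [0.5303 0.1181 0.1602] 0.004290795887826337 [0.5358 0.126  0.13  ] [0.5393 0.1106 0.13  ]
padouter? [0.5313 0.1055 0.1622] 0.00231812141233772 [0.5361 0.113  0.13  ] [0.5419 0.0976 0.13  ]
barrel top lines [array([0.6186, 0.2719, 0.13  ]), array([0.6376, 0.1751, 0.13  ]), array([0.5435, 0.2569, 0.13  ]), array([0.5548, 0.1575, 0.13  ])]
barrel scene [array([0.6141, 0.2678, 0.13  ]), array([0.6364, 0.162 , 0.13  ]), array([0.5423, 0.2613, 0.13  ]), array([0.5716, 0.1495, 0.13  ])]
rack top [[ 0.5588 -0.0124  0.036 ]
 [ 0.5958 -0.2378  0.036 ]
 [ 0.4258 -0.2598  0.036 ]
 [ 0.3944 -0.0392  0.036 ]] [ 0.4937 -0.1373  0.036 ]
rack scene [[ 0.5551 -0.0142  0.036 ]
 [ 0.594  -0.2311  0.036 ]
 [ 0.427  -0.2498  0.036 ]
 [ 0.395  -0.0339  0.036 ]] [ 0.4928 -0.1322  0.036 ]
```

```bash
cat > fit.py <<'E'
from h import *
from scipy.ndimage import map_coordinates
from scipy.optimize import minimize
def grads(n):
    g=cv2.cvtColor(ctrl.get_image(n),cv2.COLOR_RGB2Lab).astype(np.float32); return [cv2.GaussianBlur(g[...,i],(0,0),.8) for i in range(3)]
def frame(x,y,yaw): return np.array([x,y,.13]),np.array([np.sin(yaw),-np.cos(yaw),0])  # point, outward
def sil(n,p,d,r,a,b,m=25):
    """two silhouette edges of cylinder seen from camera"""
    v=C[n]["origin"]-p; v=v-d*(v@d); h=np.linalg.norm(v); v/=h; w=np.cross(d,v); c=r/h; s=np.sqrt(1-c*c)
    T=np.linspace(a,b,m)[:,None]
    return [p+d*T+r*(c*v+k*s*w) for k in(1,-1)]
def edge(I,n,P):
    q=proj(n,P); t=q[-1]-q[0]; t/=np.linalg.norm(t); nn=np.array([-t[1],t[0]])
    f=lambda o:[map_coordinates(c,[(q+o*nn)[:,1],(q+o*nn)[:,0]],order=1) for c in I]
    A,B=f(.8),f(-.8); return np.mean(np.sqrt(sum((a-b)**2 for a,b in zip(A,B))))
E
python3 - <<'E'
from fit import *
np.set_printoptions(precision=4,suppress=True)
I={n:grads(n) for n in C}
def run(x0,r,a,b,names):
    f=lambda v:-sum(edge(I[n],n,P) for n in names for P in sil(n,*frame(*v),r,a,b))
    best=min((minimize(f,np.add(x0,[i,0,j]),method="Nelder-Mead",options=dict(initial_simplex=np.add(x0,[[i,0,j],[i+.004,0,j],[i-.002,0,j+.04],[i-.002,1e-5,j-.03]]))) for i in(-.006,-.003,0,.003,.006) for j in(-.05,0,.05)),key=lambda r:r.fun)
    return best.x,best.fun
for nm,x0,r,a,b in [("drum",[.616,.085,.17],.026,-.038,.038),("barrel",[.585,.215,.155],.041,-.045,.045)]:
    for names in (["top"],["scene"],["top","scene"]): print(nm,names,*run(x0,r,a,b,names))
t=lambda x,y:(130+x/4,145+y/4)
for uv in [(160,115),(240,118),(285,118)]: print(uv,atz("top",uv,.0))
E
```

```text
drum ['top'] [0.6206 0.085  0.2157] -35.60407638549805
drum ['scene'] [0.6159 0.085  0.1876] -65.77973175048828
drum ['top', 'scene'] [0.6166 0.085  0.2018] -90.39111328125
barrel ['top'] [0.579  0.1947 0.3731] -57.67925262451172
barrel ['scene'] [0.5932 0.2159 0.0365] -33.345558166503906
barrel ['top', 'scene'] [0.5697 0.1977 0.6088] -102.84357452392578
(160, 115) [0.8439 0.2714 0.    ]
(240, 118) [0.8413 0.005  0.    ]
(285, 118) [ 0.8456 -0.1454  0.    ]
```

```bash
python3 - <<'E'
from h import *
a=ctrl.get_image("scene")[228:290,172:224,::-1]; b=ctrl.get_image("top")[162:212,180:236,::-1]
k=7
def up(i,u,v):
    i=cv2.resize(i,None,fx=k,fy=k,interpolation=cv2.INTER_CUBIC)
    for j in range(0,i.shape[1]//k,4): cv2.line(i,(j*k,0),(j*k,6),(0,0,255),1); cv2.putText(i,str(u+j),(j*k-8,16),0,.3,(0,0,255),1)
    for j in range(0,i.shape[0]//k,4): cv2.line(i,(0,j*k),(6,j*k),(0,0,255),1); cv2.putText(i,str(v+j),(8,j*k+4),0,.3,(0,0,255),1)
    return i
A,B=up(a,172,228),up(b,180,162); H=max(A.shape[0],B.shape[0])
p=lambda i:cv2.copyMakeBorder(i,0,H-i.shape[0],0,5,0)
cv2.imwrite("pics/c2.png",np.hstack([p(A),p(B)]))
E
```

```text
(no output)
```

View pics/c2.png

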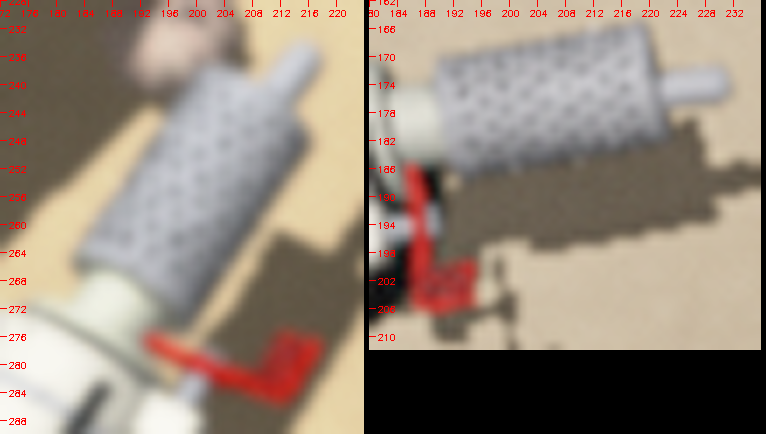

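Enlarged: top shows the protruding shaft running from (222.5,175.2) to (230.5,174.0) and the drum front edge from (220,165.5) to (222.5,182), so shaft and drum differ by a few hundredths of a radian. Scene shows the shaft from (209,243.5) to (216,235.5), and the paddle centred at (212,280) and, in the top view, at (191,203).

```bash
python3 - <<'E'
from fit import *
np.set_printoptions(precision=4,suppress=True)
for n,a,b in [("top",(222.5,175.2),(230.5,174.)),("scene",(209,243.5),(216,235.5))]:
    P,Q=atz(n,a,.13),atz(n,b,.13); print(n,P,Q,np.arctan2(Q[0]-P[0],P[1]-Q[1]))
# drum: manual silhouettes -> corners
def res(v,):
    p,d=frame(v[0],.085,v[1]); o=[]
    for n,L in (("top",[[(190,170),(219,165.8)],[(193,186),(222,182)]]),("scene",[[(182.5,263),(196,238.5)],[(200,272),(215.5,249)]])):
        for S,l in zip(([0,1]),L):
            best=None
            for e in sil(n,p,d,.026,-.05,.05):
                q=proj(n,e); t=(q[-1]-q[0])/np.linalg.norm(q[-1]-q[0]); nn=np.array([-t[1],t[0]])
                r=(np.array(l)-q[0])@nn
                if best is None or abs(r).sum()<abs(best).sum(): best=r
            o+=list(best)
    return o
r=least_squares(res,[.617,.17]);print("drum",r.x,np.array(r.fun))
W=[tri((212.5,280.3),(191.,203.))]; print("paddle",W)
# predicted paddle for grater yaw g with root R
for g in (.1,.15,.2):
  for rx in (.601,.604):
    Rt=np.array([rx,.159,.13]); ex=np.array([np.cos(g),np.sin(g),0]); eo=np.array([np.sin(g),-np.cos(g),0])
    for off in (.03,.04):
        P=Rt-ex*.0748+eo*off; P[2]=.160; print(g,rx,off,P,proj("top",P),proj("scene",P))
E
```

```text
top [0.6204 0.0365 0.13  ] [0.6246 0.0131 0.13  ] 0.1782063922204517
scene [0.6213 0.0422 0.13  ] [0.6236 0.0129 0.13  ] 0.07654619841914544
drum [0.6173 0.2079] [ 0.4071  1.3721 -1.1524  0.0612  0.7342 -2.0031  0.1741  0.4197]
paddle [(array([0.5321, 0.1181, 0.1576]), np.float64(0.0011186448522019466))]
0.1 0.601 0.03 [0.5296 0.1217 0.16  ] [[189.598  203.9118]] [[211.9026 281.5047]]
0.1 0.601 0.04 [0.5306 0.1117 0.16  ] [[193.1378 203.6489]] [[214.374  278.4164]]
0.1 0.604 0.03 [0.5326 0.1217 0.16  ] [[189.6516 202.8614]] [[211.0342 280.7781]]
0.1 0.604 0.04 [0.5336 0.1117 0.16  ] [[193.1902 202.5989]] [[213.5065 277.6944]]
0.15 0.601 0.03 [0.5315 0.1182 0.16  ] [[190.8801 203.2581]] [[212.3162 280.0218]]
0.15 0.601 0.04 [0.533  0.1083 0.16  ] [[194.4052 202.8214]] [[214.6219 276.8415]]
0.15 0.604 0.03 [0.5345 0.1182 0.16  ] [[190.9333 202.2083]] [[211.4488 279.2974]]
0.15 0.604 0.04 [0.536  0.1083 0.16  ] [[194.4573 201.7719]] [[213.7557 276.1219]]
0.2 0.601 0.03 [0.5337 0.1147 0.16  ] [[192.1284 202.5432]] [[212.65   278.5308]]
0.2 0.601 0.04 [0.5356 0.1049 0.16  ] [[195.6299 201.9338]] [[214.7851 275.2671]]
0.2 0.604 0.03 [0.5367 0.1147 0.16  ] [[192.1812 201.4938]] [[211.7837 277.8086]]
0.2 0.604 0.04 [0.5386 0.1049 0.16  ] [[195.6816 200.885 ]] [[213.9201 274.5498]]
```

```bash
cat > plan.py <<'E'
import sys
from h import *
def plan(pos,yaw,n,nd=2):
    """rows to reach TCP pos, tool down, tool y axis at world angle yaw"""
    s=ctrl.get_state(); p=s["position"]; Q=R.from_rotvec(s["tool_rot"])
    T=R.from_matrix(np.array([[np.sin(yaw),np.cos(yaw),0],[-np.cos(yaw),np.sin(yaw),0],[0,0,-1]]))
    w=np.degrees((Q.inv()*T).as_rotvec())/n; d=(np.array(pos)-p)/n*100; q=Q
    print("at",p.round(4),"f",s["ft_force"].round(2),"rot/row",w.round(2))
    for i in range(n): print(q.inv().apply(d).round(nd).tolist()); q=q*R.from_rotvec(np.radians(w))
a=[float(x) for x in sys.argv[1:]]
if a: plan(a[:3],a[3],int(a[4]))
E
python3 plan.py .532 .118 .268 .15 12
```

```text
Traceback (most recent call last):
  File "plan.py", line 11, in <module>
    if a: plan(a[:3],a[3],int(a[4]))
          ~~~~^^^^^^^^^^^^^^^^^^^^^^
  File "plan.py", line 6, in plan
    T=R.from_matrix(np.array([[np.sin(yaw),np.cos(yaw),0],[-np.cos(yaw),np.sin(yaw),0],[0,0,-1]]))
  File "scipy/spatial/transform/_rotation.pyx", line 1143, in scipy.spatial.transform._rotation.Rotation.from_matrix
ValueError: Non-positive determinant (left-handed or null coordinate frame) in rotation matrix 0: [[ 0.14943813  0.98877108  0.        ]
 [-0.98877108  0.14943813  0.        ]
 [ 0.          0.         -1.        ]].
```

```bash
sed -i 's/\[\[np.sin(yaw),np.cos(yaw),0\],\[-np.cos(yaw),np.sin(yaw),0\]/[[-np.sin(yaw),np.cos(yaw),0],[np.cos(yaw),np.sin(yaw),0]/' plan.py; python3 plan.py .532 .118 .268 .15 12
```

```text
at [0.2362 0.6055 0.2921] f [ 0.17  0.19 -0.32] rot/row [-0.    0.    5.01]
[-3.77, -2.89, 0.2]
[-4.01, -2.55, 0.2]
[-4.22, -2.19, 0.2]
[-4.39, -1.81, 0.2]
[-4.53, -1.42, 0.2]
[-4.64, -1.02, 0.2]
[-4.71, -0.61, 0.2]
[-4.75, -0.2, 0.2]
[-4.75, 0.22, 0.2]
[-4.71, 0.63, 0.2]
[-4.64, 1.04, 0.2]
[-4.53, 1.44, 0.2]
```

Emit:
drive_tool(motion=[[[-3.8,-2.9,0.2],[0,0,5],-1],[[-4.0,-2.55,0.2],[0,0,5],-1],[[-4.2,-2.2,0.2],[0,0,5],-1],[[-4.4,-1.8,0.2],[0,0,5],-1],[[-4.5,-1.4,0.2],[0,0,5],-1],[[-4.6,-1.0,0.2],[0,0,5],-1],[[-4.7,-0.6,0.2],[0,0,5],-1],[[-4.75,-0.2,0.2],[0,0,5],-1],[[-4.75,0.2,0.2],[0,0,5],-1],[[-4.7,0.6,0.2],[0,0,5],-1],[[-4.6,1.0,0.2],[0,0,5],-1],[[-4.5,1.4,0.2],[0,0,5],-1]])

```text
time: 1.9
position: [0.5314, 0.1182, 0.2685]
tool_rot: [2.05, 2.381, 0.001]
ft_force: [0.3, -0.3, 0.7]
grip_width: 0.008
grip_force: 0.0
```

Emit:
drive_tool(motion=[[[0,0,0],[0,0,0],-1],[[0,0,0],[0,0,0],-1]])

```text
time: 2.15
position: [0.5305, 0.1201, 0.2682]
tool_rot: [-2.045, -2.384, -0.0]
ft_force: [-0.0, 0.9, 0.0]
grip_width: 0.006
grip_force: 0.0
```

```bash
python3 plan.py .532 .118 .240 .15 2; python3 - <<'E'
from h import *
crop("scene",165,215,100,100,6,"pics/s3.png")
E
```

```text
at [0.5305 0.1201 0.2682] f [-0.04  0.91  0.02] rot/row [-0.01 -0.02  0.07]
[-0.11, 0.06, 1.41]
[-0.11, 0.06, 1.41]
```

View pics/s3.png

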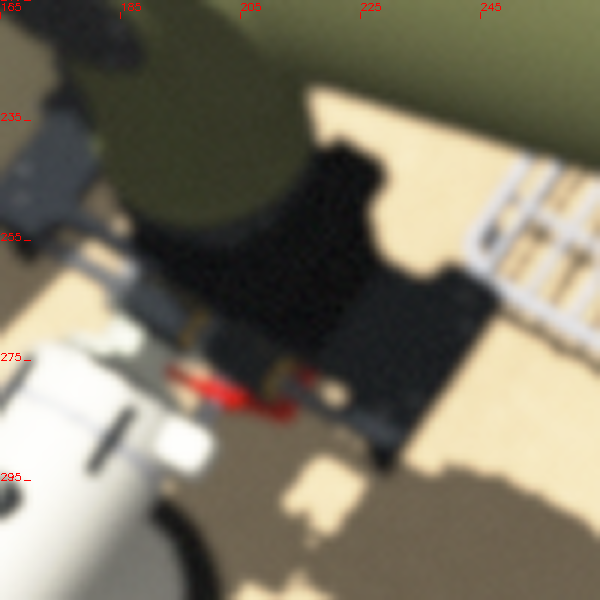

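The fingers stand over the red paddle (scene about (211,278)). I'll go down, slightly outward so the paddle is pressed well away from its pivot.

Emit:
drive_tool(motion=[[[-0.2,-0.3,1.4],[0,0,0],-1],[[0,-0.2,1.0],[0,0,0],-1],[[0,0,0.5],[0,0,0],-1],[[0,0,0.5],[0,0,0],-1],[[0,0,0.4],[0,0,0],-1],[[0,0,0.4],[0,0,0],-1]])

```text
time: 2.95
position: [0.526, 0.1167, 0.2264]
tool_rot: [-2.046, -2.383, 0.0]
ft_force: [-2.4, -0.8, 3.0]
grip_width: 0.004
grip_force: 1.8
```

Emit:
drive_tool(motion=[[[0,0,0.4],[0,0,0],-1],[[0,0,0.4],[0,0,0],-1],[[0,0,0.4],[0,0,0],-1],[[0,0,0.4],[0,0,0],-1]])

```text
time: 3.45
position: [0.526, 0.1167, 0.2101]
tool_rot: [-2.046, -2.383, 0.0]
ft_force: [-2.7, -1.1, 3.9]
grip_width: 0.007
grip_force: 2.3
```

Emit:
drive_tool(motion=[[[0,0,0.4],[0,0,0],-1],[[0,0,0.3],[0,0,0],-1],[[0,0,0.2],[0,0,0],-1],[[0,0,0],[0,0,0],-1]])

```text
time: 3.95
position: [0.5267, 0.1168, 0.2023]
tool_rot: [2.046, 2.383, 0.002]
ft_force: [-3.4, -0.7, 8.9]
grip_width: 0.005
grip_force: 4.7
```

Emit:
drive_tool(motion=[[[0,0,0.2],[0,0,0],-1],[[0,0,0.1],[0,0,0],-1],[[0,0,0],[0,0,0],-1]])

```text
time: 4.32
position: [0.5269, 0.1168, 0.2016]
tool_rot: [2.047, 2.383, 0.004]
ft_force: [-7.5, -2.4, 21.8]
grip_width: 0.004
grip_force: 11.5
```

At the stop: the force climbs steeply (22 N) with almost no travel. Retreat and go over the drum.

Emit:
drive_tool(motion=[[[0,0,-2.0],[0,0,0],-1],[[0,0,-3.5],[0,0,0],-1],[[0,0,-2.0],[0,0,0],1],[[-1.8,2.8,0],[0,0,-0.6],1],[[-1.8,2.8,0],[0,0,-0.5],1],[[-1.7,2.9,0],[0,0,0],1],[[0,0,0.5],[0,0,0],1],[[0,0,0],[0,0,0],1]])

```text
time: 5.32
position: [0.6179, 0.0785, 0.2669]
tool_rot: [-2.023, -2.402, 0.002]
ft_force: [0.3, 1.4, 0.2]
grip_width: 0.607
grip_force: 0.0
```

```bash
python3 plan.py .619 .077 .182 .17 5; python3 - <<'E'
from h import *
crop("scene",165,215,100,100,6,"pics/s4.png")
E
```

```text
at [0.6179 0.0785 0.2669] f [0.33 1.43 0.16] rot/row [-0.02 -0.    0.01]
[-0.03, 0.02, 1.7]
[-0.03, 0.02, 1.7]
[-0.03, 0.02, 1.7]
[-0.03, 0.02, 1.7]
[-0.03, 0.02, 1.7]
```

View pics/s4.png

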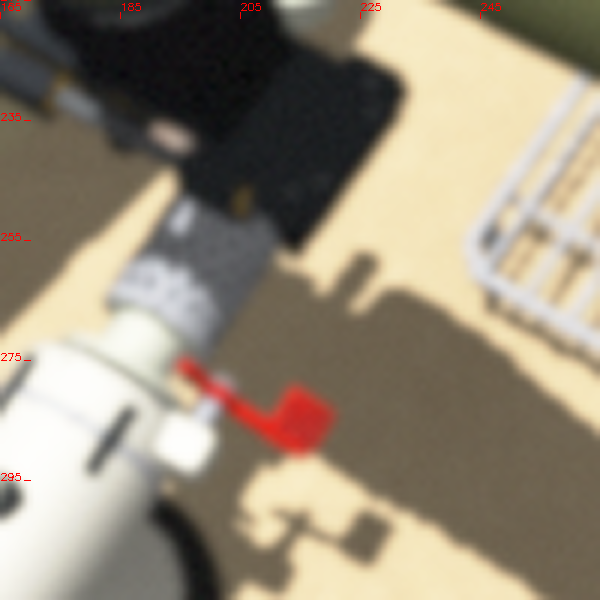

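The catch is open (paddle now at (215,285) in the scene). Lower over the drum and close lightly.

Emit:
drive_tool(motion=[[[-0.1,0.1,1.7],[0,0,0],1],[[0,0,1.7],[0,0,0],1],[[0,0,1.7],[0,0,0],1],[[0,0,1.7],[0,0,0],1],[[0,0,1.7],[0,0,0],1],[[0,0,0],[0,0,0],1]])

```text
time: 6.12
position: [0.6187, 0.0772, 0.1812]
tool_rot: [-2.022, -2.402, 0.004]
ft_force: [0.9, 1.0, -0.4]
grip_width: 1.001
grip_force: 0.0
```

Emit:
drive_tool(motion=[[[0,0,0],[0,0,0],0.3],[[0,0,0],[0,0,0],0.3],[[0,0,0],[0,0,0],0.3],[[0,0,0],[0,0,0],0.1],[[0,0,0],[0,0,0],0.1],[[0,0,0],[0,0,0],0.1],[[0,0,0],[0,0,0],0.1]], force=4)

```text
time: 7.0
position: [0.6198, 0.0774, 0.1833]
tool_rot: [2.023, 2.403, 0.0]
ft_force: [0.1, -0.6, -0.6]
grip_width: 0.607
grip_force: 3.9
```

Emit:
drive_tool(motion=[[[0,0,0],[0,0,0],0.1],[[0,0,-0.1],[0,0,0],0.1],[[0,0,-0.1],[0,0,0],0.1],[[0,0,0],[0,0,0],0.1]], force=16)

```text
time: 7.5
position: [0.6196, 0.0771, 0.1851]
tool_rot: [2.024, 2.403, -0.001]
ft_force: [-0.4, -0.1, -1.7]
grip_width: 0.6
grip_force: 15.7
```

```bash
cat > st.py <<'E'
from bench import ctrl
import time,numpy as np
s=ctrl.get_state()
print(s["time"],s["position"].round(4),s["ft_force"].round(2),s["torque"].round(3),s["grip_force"],s["tool_rot"].round(3))
E
python3 st.py
```

```text
7.5 [0.6196 0.0771 0.1851] [-0.44 -0.13 -1.66] [-0.229 -0.116 -0.044] 15.657925357202771 [ 2.024e+00  2.403e+00 -1.000e-03]
```

Emit:
drive_tool(motion=[[[-0.2,0,0],[0,0,0],0.1],[[-0.4,0,0],[0,0,0.4],0.1],[[-0.4,0,0],[0,0,0.4],0.1],[[-0.4,0,0],[0,0,0],0.1],[[0,0,0],[0,0,0],0.1]])

```text
time: 8.12
position: [0.6221, 0.0624, 0.1853]
tool_rot: [2.041, 2.387, -0.001]
ft_force: [0.1, 0.4, -1.3]
grip_width: 0.601
grip_force: 15.7
```

```bash
python3 st.py
```

```text
8.125 [0.6221 0.0624 0.1853] [ 0.06  0.37 -1.25] [-0.352  0.005 -0.018] 15.690711943585143 [ 2.041e+00  2.387e+00 -1.000e-03]
```

Emit:
drive_tool(motion=[[[-0.5,0,0],[0,0,0],0.1],[[-0.5,0,0],[0,0,0],0.1],[[-0.5,0,0],[0,0,0],0.1],[[-0.5,0,0],[0,0,0],0.1],[[0,0,0],[0,0,0],0.1]])

```text
time: 8.75
position: [0.6253, 0.0425, 0.1853]
tool_rot: [2.041, 2.387, -0.001]
ft_force: [-0.1, -1.2, -2.3]
grip_width: 0.606
grip_force: 15.7
```

```bash
python3 st.py
```

```text
8.75 [0.6253 0.0425 0.1853] [-0.08 -1.2  -2.25] [-0.256 -0.014  0.032] 15.688494790530285 [ 2.041e+00  2.387e+00 -1.000e-03]
```

Emit:
drive_tool(motion=[[[-0.5,0,0],[0,0,0],0.1],[[-0.5,0,0],[0,0,0],0.1],[[-0.5,0,0],[0,0,0],0.1],[[-0.5,0,0],[0,0,0],0.1],[[0,0,0],[0,0,0],0.1]])

```text
time: 9.38
position: [0.6284, 0.0228, 0.1853]
tool_rot: [2.041, 2.387, -0.001]
ft_force: [-0.6, -1.3, -1.8]
grip_width: 0.602
grip_force: 15.7
```

```bash
python3 st.py
```

```text
9.375 [0.6284 0.0228 0.1853] [-0.58 -1.27 -1.76] [-0.344  0.008  0.038] 15.688955050705431 [ 2.041e+00  2.387e+00 -1.000e-03]
```

Emit:
drive_tool(motion=[[[0,0.1,0],[0,0,0],0.1],[[0,0.05,0],[0,0,0],0.1],[[0,0,0],[0,0,0],0.1]])

```text
time: 9.75
position: [0.6295, 0.024, 0.1851]
tool_rot: [-2.04, -2.389, 0.001]
ft_force: [-2.3, -1.6, -1.8]
grip_width: 0.603
grip_force: 15.8
```

Emit:
drive_tool(motion=[[[0,-0.15,0],[0,0,0],0.1],[[0,-0.15,0],[0,0,0],0.1],[[0,0,0],[0,0,0],0.1]])

```text
time: 10.12
position: [0.6269, 0.0241, 0.1855]
tool_rot: [2.04, 2.389, 0.001]
ft_force: [0.2, 1.0, -1.0]
grip_width: 0.601
grip_force: 15.6
```

Emit:
drive_tool(motion=[[[0,-0.1,0],[0,0,0],0.1],[[0,-0.05,0],[0,0,0],0.1],[[0,0,0],[0,0,0],0.1]])

```text
time: 10.5
position: [0.6257, 0.0238, 0.1855]
tool_rot: [2.04, 2.389, 0.002]
ft_force: [2.9, 0.9, -1.0]
grip_width: 0.603
grip_force: 15.5
```

```bash
python3 st.py
```

```text
10.5 [0.6257 0.0238 0.1855] [ 2.91  0.95 -0.97] [ 0.117 -0.363 -0.195] 15.522839265976245 [2.040e+00 2.389e+00 2.000e-03]
```

Emit:
drive_tool(motion=[[[0,0.12,0],[0,0,0],0.1],[[0,0.1,0],[0,0,0],0.1],[[0,0,-0.15],[0,0,0],0.1],[[0,0,0],[0,0,0],0.1]])

```text
time: 11.0
position: [0.6273, 0.0236, 0.1867]
tool_rot: [-2.04, -2.389, 0.001]
ft_force: [-0.8, 0.0, -2.1]
grip_width: 0.6
grip_force: 15.8
```

Emit:
drive_tool(motion=[[[0,0,-0.1],[0,0,0],0.1],[[0,0,-0.05],[0,0,0],0.1],[[0,0,0],[0,0,0],0.1]])

```text
time: 11.38
position: [0.6275, 0.0237, 0.1884]
tool_rot: [2.04, 2.389, 0.0]
ft_force: [-1.0, 0.1, -1.9]
grip_width: 0.601
grip_force: 15.8
```

Emit:
drive_tool(motion=[[[0,0,-0.1],[0,0,0],0.1],[[0,0,0],[0,0,0],0.1]])

```text
time: 11.62
position: [0.6275, 0.0239, 0.1894]
tool_rot: [2.04, 2.389, 0.0]
ft_force: [-0.4, -0.6, -1.2]
grip_width: 0.601
grip_force: 15.8
```

Emit:
drive_tool(motion=[[[0,0,0.25],[0,0,0],0.1],[[0,0,0.2],[0,0,0],0.1],[[0,0,0],[0,0,0],0.1]])

```text
time: 12.0
position: [0.6277, 0.0242, 0.1848]
tool_rot: [2.04, 2.389, 0.001]
ft_force: [0.0, 0.0, -0.1]
grip_width: 0.604
grip_force: 15.7
```

Emit:
drive_tool(motion=[[[0,0,-0.3],[0,0,0],0.1],[[-0.3,0,0],[0,0,0],0.1],[[-0.5,-0.01,0],[0,0,0],0.1],[[-0.5,-0.01,0],[0,0,0],0.1],[[-0.5,-0.01,0],[0,0,0],0.1],[[0,0,0],[0,0,0],0.1]])

```text
time: 12.75
position: [0.63, 0.0047, 0.1878]
tool_rot: [2.041, 2.387, -0.001]
ft_force: [0.5, -0.8, -2.5]
grip_width: 0.605
grip_force: 15.8
```

Emit:
drive_tool(motion=[[[-0.4,0,0],[0,0,0],0.1],[[-0.4,-0.01,0],[0,0,0],0.1],[[-0.4,-0.01,0],[0,0,0],0.1],[[0,0,0],[0,0,0],0.1]])

```text
time: 13.25
position: [0.6317, -0.0067, 0.1878]
tool_rot: [2.041, 2.388, -0.001]
ft_force: [-0.1, -1.3, -1.8]
grip_width: 0.603
grip_force: 15.7
```

```bash
python3 st.py
```

```text
13.25 [ 0.6317 -0.0067  0.1878] [-0.14 -1.32 -1.75] [-0.264 -0.093  0.024] 15.748968535684398 [ 2.041e+00  2.388e+00 -1.000e-03]
```

Emit:
drive_tool(motion=[[[0,0.15,0],[0,0,0],0.1],[[0,0,0],[0,0,0],0.1]])

```text
time: 13.5
position: [0.633, -0.0061, 0.1876]
tool_rot: [2.04, 2.389, -0.002]
ft_force: [-1.4, -2.0, -0.9]
grip_width: 0.602
grip_force: 15.8
```

Emit:
drive_tool(motion=[[[0,-0.15,0],[0,0,0],0.1],[[0,-0.15,0],[0,0,0],0.1],[[0,0,0],[0,0,0],0.1]])

```text
time: 13.88
position: [0.6303, -0.0058, 0.1879]
tool_rot: [2.04, 2.389, 0.001]
ft_force: [1.7, -0.1, -1.6]
grip_width: 0.599
grip_force: 15.7
```

Emit:
drive_tool(motion=[[[0,0.15,0],[0,0,0],0.1],[[-0.4,0,0],[0,0,0],0.1],[[-0.4,0,0],[0,0,0],0.1],[[-0.4,0,0],[0,0,0],0.1],[[-0.4,0,0],[0,0,0],0.1],[[0,0,0],[0,0,0],0.1]])

```text
time: 14.62
position: [0.6344, -0.0225, 0.1879]
tool_rot: [2.041, 2.387, -0.0]
ft_force: [-0.2, 1.0, -0.3]
grip_width: 0.603
grip_force: 15.7
```

Emit:
drive_tool(motion=[[[-0.4,0,0],[0,0,0],0.1],[[-0.4,0,0],[0,0,0],0.1],[[0,0,0],[0,0,0],0.1]])

```text
time: 15.0
position: [0.6355, -0.0304, 0.1878]
tool_rot: [2.041, 2.388, -0.001]
ft_force: [-0.3, -0.9, -1.1]
grip_width: 0.603
grip_force: 15.7
```

```bash
python3 st.py
```

```text
15.0 [ 0.6355 -0.0304  0.1878] [-0.29 -0.93 -1.07] [-0.065 -0.025 -0.032] 15.738503560222199 [ 2.041e+00  2.388e+00 -1.000e-03]
```

Emit:
drive_tool(motion=[[[0,0,-0.1],[0,0,0],0.1],[[0,0,0],[0,0,0],0.1]])

```text
time: 15.25
position: [0.6354, -0.0303, 0.1888]
tool_rot: [2.04, 2.388, -0.001]
ft_force: [-0.2, -1.2, -1.8]
grip_width: 0.595
grip_force: 15.7
```

```bash
python3 st.py
```

```text
15.25 [ 0.6354 -0.0303  0.1888] [-0.23 -1.21 -1.81] [-0.285 -0.028  0.017] 15.745951905378686 [ 2.040e+00  2.388e+00 -1.000e-03]
```

Emit:
drive_tool(motion=[[[0,0,-0.1],[0,0,0],0.1],[[0,0,0],[0,0,0],0.1]])

```text
time: 15.5
position: [0.6353, -0.0296, 0.1897]
tool_rot: [-2.04, -2.389, 0.0]
ft_force: [-0.4, -0.2, -2.0]
grip_width: 0.599
grip_force: 15.8
```

```bash
python3 st.py
```

```text
15.5 [ 0.6353 -0.0296  0.1897] [-0.41 -0.22 -1.97] [-0.28   0.028  0.021] 15.761687987300062 [-2.04  -2.389  0.   ]
```

Emit:
drive_tool(motion=[[[-0.4,0,0],[0,0,0],0.1],[[-0.4,0,0],[0,0,0],0.1],[[-0.4,0,0],[0,0,0],0.1],[[0,0,0],[0,0,0],0.1]])

```text
time: 16.0
position: [0.6374, -0.0423, 0.1898]
tool_rot: [2.041, 2.388, -0.0]
ft_force: [-0.0, -0.0, -1.6]
grip_width: 0.601
grip_force: 15.8
```

```bash
python3 st.py
```

```text
16.0 [ 0.6374 -0.0423  0.1898] [-0.02 -0.05 -1.56] [-0.184  0.011 -0.048] 15.751644927760108 [ 2.041  2.388 -0.   ]
```

Emit:
drive_tool(motion=[[[-0.4,0,0],[0,0,0],0.1],[[-0.4,0,0],[0,0,0],0.1],[[0,0,0],[0,0,0],0.1]])

```text
time: 16.38
position: [0.6386, -0.0502, 0.1898]
tool_rot: [2.041, 2.388, -0.001]
ft_force: [-0.1, 0.5, -1.4]
grip_width: 0.6
grip_force: 15.8
```

```bash
python3 st.py
```

```text
16.375 [ 0.6386 -0.0502  0.1898] [-0.15  0.52 -1.43] [-0.275 -0.045  0.003] 15.75166675721082 [ 2.041e+00  2.388e+00 -1.000e-03]
```

Emit:
drive_tool(motion=[[[-0.4,0,0],[0,0,0],0.1],[[-0.4,0,0],[0,0,0],0.1],[[-0.4,0,0],[0,0,0],0.1],[[0,0,0],[0,0,0],0.1]])

```text
time: 16.88
position: [0.6405, -0.0621, 0.1898]
tool_rot: [2.041, 2.388, -0.001]
ft_force: [0.4, -0.6, -1.7]
grip_width: 0.603
grip_force: 15.8
```

```bash
python3 st.py
```

```text
16.875 [ 0.6405 -0.0621  0.1898] [ 0.41 -0.57 -1.71] [-0.276  0.01  -0.003] 15.751562633081821 [ 2.041e+00  2.388e+00 -1.000e-03]
```

Emit:
drive_tool(motion=[[[-0.5,0,0],[0,0,0],0.1],[[-0.7,0,0],[0,0,0],0.1],[[-1.0,0,0],[0,0,0],0.1],[[-1.5,0,0],[0,0,0],0.1],[[-1.5,0,0],[0,0,0],0.1],[[0,0,0],[0,0,0],0.1]])

```text
time: 17.62
position: [0.6484, -0.1155, 0.1899]
tool_rot: [2.044, 2.384, -0.002]
ft_force: [0.0, 0.9, -3.2]
grip_width: 0.594
grip_force: 16.0
```

```bash
python3 st.py; python3 - <<'E'
from h import *
crop("scene",165,195,190,110,4,"pics/s5.png")
E
```

```text
17.625 [ 0.6484 -0.1155  0.1899] [ 0.    0.94 -3.15] [-0.188  0.053  0.036] 15.953147978271431 [ 2.044e+00  2.384e+00 -2.000e-03]
```

View pics/s5.png

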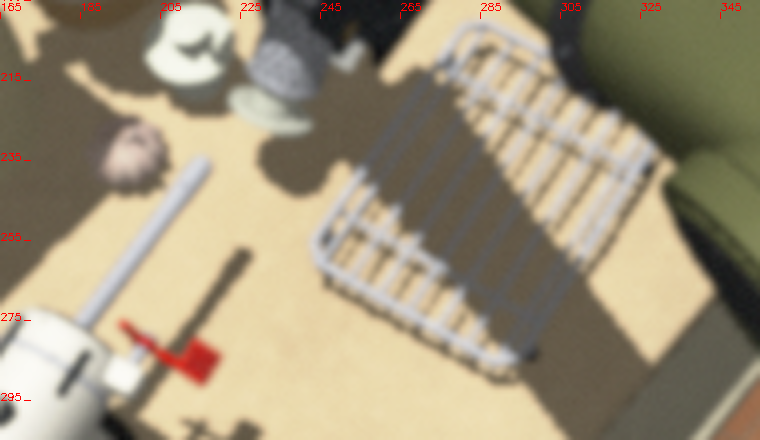

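The drum is off the shaft (shaft bare from (187,275) to (215,235)), still held, the catch open. Now to the rack.

```bash
python3 plan.py .509 -.155 .145 .155 6; python3 - <<'E'
from h import *
print(proj("scene",[.636,-.0365,.135]),[atz("scene",(233,223.5),z) for z in(.128,.135,.14)])
g=cv2.imread("pics/top0.png").astype(float).mean(2)
y=.155; ex=np.array([np.cos(y),np.sin(y),0]); ey=np.array([-np.sin(y),np.cos(y),0])
from scipy.ndimage import map_coordinates
from scipy.signal import find_peaks
for yaw in(.13,.145,.16,.175):
    ex=np.array([np.cos(yaw),np.sin(yaw),0]); ey=np.array([-np.sin(yaw),np.cos(yaw),0])
    X=np.arange(-.1,.1,.001); a=0
    for v in np.arange(-.09,.091,.006):
        q=proj("top",np.array([.4935,-.135,.0315])+X[:,None]*ex+v*ey); a=a+map_coordinates(g,[q[:,1],q[:,0]],order=1)
    pk=find_peaks(a/31,prominence=1)[0]; print(yaw,np.std(a/31),(X[pk]*1e3).round())
E
```

```text
at [ 0.6485 -0.1139  0.1897] f [ 0.29  0.48 -2.44] rot/row [-0.  0. -0.]
[-0.32, -2.4, 0.75]
[-0.32, -2.4, 0.75]
[-0.32, -2.4, 0.75]
[-0.32, -2.4, 0.75]
[-0.32, -2.4, 0.75]
[-0.32, -2.4, 0.75]
[[225.02808623 219.66062847]] [array([ 0.6143448 , -0.04418919,  0.128     ]), array([ 0.61138003, -0.04176965,  0.135     ]), array([ 0.60926233, -0.0400414 ,  0.14      ])]
0.13 14.752012639013513 [-79. -65. -41. -17.   6.  30.  55.  75.  92.]
0.145 16.070614272761574 [-96. -79. -66. -42. -18.   6.  30.  54.  75.  91.]
0.16 16.402239306220203 [-95. -79. -66. -42. -18.   6.  30.  54.  75.  91.]
0.175 15.603568372244442 [-79. -66. -41. -18.   6.  30.  54.  75.  92.]
```

```bash
python3 - <<'E'
from h import *
from scipy.ndimage import map_coordinates
a=ctrl.get_image("scene")[195:245,200:270,::-1]; b=ctrl.get_image("top")[140:220,220:320,::-1]
up=lambda i,k:cv2.resize(i,None,fx=k,fy=k,interpolation=cv2.INTER_CUBIC)
A,B=up(a,5),up(b,4); H=max(len(A),len(B))
cv2.imwrite("pics/c6.png",np.hstack([cv2.copyMakeBorder(i,0,H-len(i),0,4,0) for i in(A,B)]))
g=cv2.imread("pics/top0.png").astype(float); g=g[...,0]-g[...,2]
yaw=.157; ex=np.array([np.cos(yaw),np.sin(yaw),0]); ey=np.array([-np.sin(yaw),np.cos(yaw),0]); X=np.arange(-.1,.1,.004); s=0
for v in np.arange(-.09,.091,.006):
    q=proj("top",np.array([.4935,-.135,.0315])+X[:,None]*ex+v*ey); s=s+map_coordinates(g,[q[:,1],q[:,0]],order=1)
print([(int(round(x*1e3)),int(k/31)) for x,k in zip(X,s)])
E
```

```text
[(-100, -39), (-96, -39), (-92, -39), (-88, -35), (-84, -7), (-80, 1), (-76, -10), (-72, -13), (-68, -5), (-64, -23), (-60, -36), (-56, -37), (-52, -36), (-48, -16), (-44, -4), (-40, -23), (-36, -37), (-32, -37), (-28, -33), (-24, -12), (-20, -5), (-16, -23), (-12, -37), (-8, -37), (-4, -33), (0, -14), (4, -6), (8, -23), (12, -37), (16, -37), (20, -33), (24, -17), (28, -7), (32, -22), (36, -37), (40, -37), (44, -31), (48, -17), (52, -8), (56, -23), (60, -37), (64, -36), (68, -33), (72, -21), (76, -5), (80, -12), (84, -18), (88, -3), (92, -13), (96, -35)]
```

View pics/c6.png

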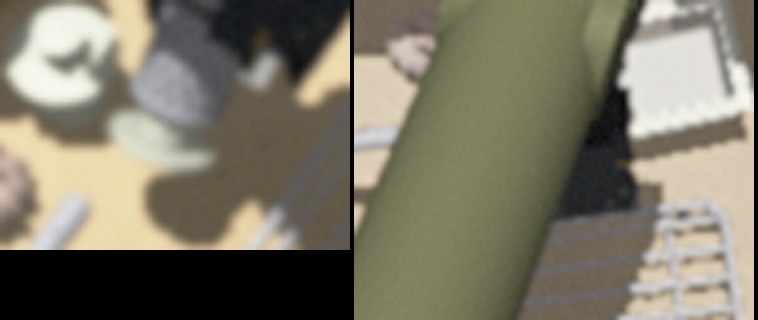

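The picture shows the flange at scene (232,223) and the steel's back rim at about (235.5,216); I'll check whether the drum has tilted in the grip.

```bash
python3 - <<'E'
from h import *
np.set_printoptions(precision=1,suppress=True)
G=np.array([.6485,-.1145,.1345]); b=np.array([-.155,.988,0])
for p in (0,.2,.4,.6,.8):
    d=b*np.cos(p)+np.array([0,0,-np.sin(p)]); u=np.cross(d,[-.988,-.155,0]); u*=np.sign(-u[2])
    v=C["scene"]["origin"]-G; v/=np.linalg.norm(v)
    print(p,proj("scene",np.array([G+d*s for s in(.08,.076,.052,.03)])).ravel(),"backface cos",v@d)
E
python3 st.py
```

```text
0 [224.8 220.  225.6 218.9 230.5 212.3 234.9 206.4] backface cos 0.40222940493502246
0.2 [225.6 222.3 226.4 221.1 231.  213.9 235.2 207.3] backface cos 0.224499355460451
0.4 [227.1 223.7 227.8 222.4 231.9 214.8 235.7 207.9] backface cos 0.03781922513235486
0.6 [229.  224.  229.6 222.7 233.2 215.1 236.4 208.1] backface cos -0.150368638356302
0.8 [231.4 223.3 231.9 222.  234.7 214.7 237.3 207.9] backface cos -0.33256177874937115
17.775 [ 0.6486 -0.1119  0.1896] [ 0.19  0.89 -2.9 ] [-0.128 -0.031  0.006] 15.953156382232692 [-2.039e+00 -2.389e+00 -1.000e-03]
```

The drum has pitched in the pads: its back hangs about 0.8 rad low. I'll carry it over the rack, let the flange rim touch the wires, and swing it level about that rim while following the arc.

```bash
python3 plan.py .505 -.108 .188 .157 8
```

```text
at [ 0.6486 -0.1119  0.1896] f [ 0.19  0.89 -2.9 ] rot/row [-0.   -0.01  0.  ]
[0.33, -1.77, 0.02]
[0.33, -1.77, 0.02]
[0.33, -1.77, 0.02]
[0.33, -1.77, 0.02]
[0.33, -1.77, 0.02]
[0.33, -1.77, 0.02]
[0.33, -1.77, 0.02]
[0.33, -1.77, 0.02]
```

Emit:
drive_tool(motion=[[[0.1,-0.8,0],[0,0,0],0.1],[[0.3,-1.6,0],[0,0,0],0.1],[[0.4,-2.0,0],[0,0,0],0.1],[[0.4,-2.2,0],[0,0,0],0.1],[[0.4,-2.2,0],[0,0,0],0.1],[[0.4,-2.2,0],[0,0,0],0.1],[[0.3,-1.6,0],[0,0,0],0.1],[[0.2,-1.0,0],[0,0,0],0.1],[[0.1,-0.5,0],[0,0,0],0.1],[[0,0,0],[0,0,0],0.1]])

```text
time: 19.02
position: [0.5053, -0.1088, 0.1899]
tool_rot: [2.04, 2.389, 0.001]
ft_force: [1.2, 0.3, -2.7]
grip_width: 0.598
grip_force: 16.0
```

```bash
python3 plan.py .505 -.108 .17 .157 1; python3 - <<'E'
from h import *
crop("scene",200,180,150,112,5,"pics/s7.png")
E
```

```text
at [ 0.5053 -0.1088  0.1899] f [ 1.24  0.31 -2.69] rot/row [ 0.04 -0.01  0.02]
[0.08, -0.02, 1.99]
```

View pics/s7.png

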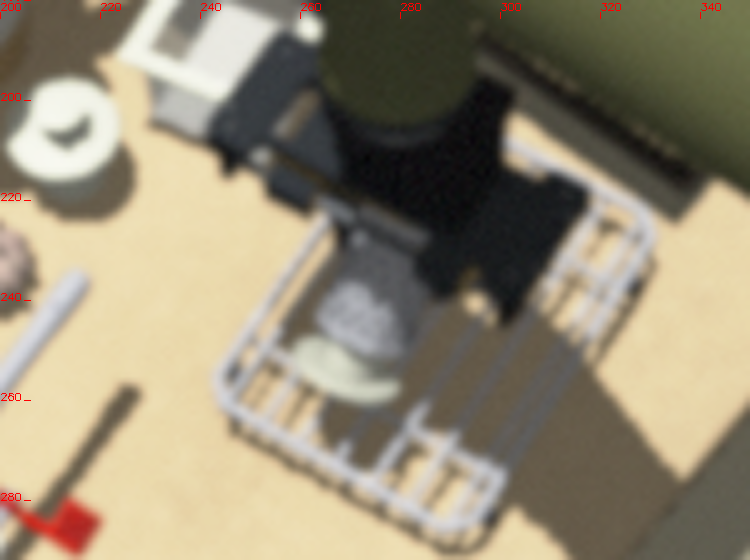

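The drum is over the left part of the rack, flange at (268.5,255), steel's back rim at (273,247), still tilted. That was my last picture, so I go on by force and numbers.

```bash
python3 - <<'E'
from h import *
np.set_printoptions(precision=1,suppress=True)
b=np.array([-.156,.988,0])
for p in (.6,.7,.8,.9,1.0,1.1):
    d=b*np.cos(p)+np.array([0,0,-np.sin(p)]); dn=-b*np.sin(p)-np.array([0,0,np.cos(p)])
    G=np.array([.5053,-.1088,.139])+dn*.0045
    P=G+d*.08+dn*.031-np.array([.5053,-.1088,.139])
    print(p,proj("scene",np.array([G+d*s for s in(.078,.052)])).ravel(),"rim b,z mm",P@b*1e3,P[2]*1e3)
E
```

```text
0.6 [267.1 253.9 271.1 245.4] rim b,z mm 46.0041127671164 -74.47081220089642
0.7 [268.1 253.3 271.8 245. ] rim b,z mm 38.33603955642223 -78.68931262761464
0.8 [269.2 252.6 272.6 244.5] rim b,z mm 30.284925310690177 -82.1215754537862
0.9 [270.4 251.6 273.4 243.8] rim b,z mm 21.931214102119025 -84.73330664380727
1.0 [271.7 250.4 274.3 243. ] rim b,z mm 13.358373451735067 -86.49841064295067
1.1 [273.  248.9 275.2 242. ] rim b,z mm 4.652060349512527 -87.39925111552286
```

Emit:
drive_tool(motion=[[[0,0,0.8],[0,0,0],0.1],[[0,0,0.8],[0,0,0],0.1],[[0,0,0.5],[0,0,0],0.1],[[0,0,0.3],[0,0,0],0.1],[[0,0,0],[0,0,0],0.1]])

```text
time: 19.7
position: [0.5053, -0.1096, 0.1664]
tool_rot: [2.041, 2.388, -0.001]
ft_force: [-2.3, -1.9, 3.9]
grip_width: 0.596
grip_force: 16.0
```

```bash
python3 st.py
```

```text
19.7 [ 0.5053 -0.1096  0.1664] [-2.35 -1.92  3.88] [-0.364  0.74   0.06 ] 16.00781893262962 [ 2.041e+00  2.388e+00 -1.000e-03]
```

Emit:
drive_tool(motion=[[[0,0,0.2],[0,0,0],0.1],[[0,0,0.2],[0,0,0],0.1],[[0,0,0],[0,0,0],0.1]])

```text
time: 20.08
position: [0.5062, -0.1119, 0.1642]
tool_rot: [2.039, 2.384, -0.001]
ft_force: [-4.0, -6.0, 12.4]
grip_width: 0.594
grip_force: 16.1
```

```bash
python3 st.py
```

```text
20.075 [ 0.5062 -0.1119  0.1642] [-3.96 -6.02 12.42] [-1.247  1.191  0.18 ] 16.052532497633365 [ 2.039e+00  2.384e+00 -1.000e-03]
```

Emit:
drive_tool(motion=[[[-0.2,-0.1,-0.25],[0,0,0],0.1],[[-0.4,-0.1,0.1],[0,0,0],0.1],[[-0.4,0,0.2],[0,0,0],0.1],[[0,0,0],[0,0,0],0.1]], force=8)

```text
time: 20.58
position: [0.5051, -0.1193, 0.1611]
tool_rot: [2.041, 2.388, 0.0]
ft_force: [0.9, -0.9, 1.5]
grip_width: 0.597
grip_force: 8.0
```

```bash
python3 st.py
```

```text
20.575 [ 0.5051 -0.1193  0.1611] [ 0.89 -0.91  1.46] [-0.071 -0.262 -0.056] 7.977985755260306 [2.041 2.388 0.   ]
```

Emit:
drive_tool(motion=[[[-0.32,0,0.2],[0,0,0],0.1],[[-0.32,0,0.2],[0,0,0],0.1],[[-0.3,0,0.24],[0,0,0],0.1],[[-0.3,0,0.24],[0,0,0],0.1],[[0,0,0],[0,0,0],0.1]])

```text
time: 21.2
position: [0.5065, -0.1315, 0.152]
tool_rot: [-2.04, -2.388, 0.001]
ft_force: [1.3, 0.2, 0.6]
grip_width: 0.597
grip_force: 8.0
```

```bash
python3 st.py
```

```text
21.2 [ 0.5065 -0.1315  0.152 ] [1.27 0.16 0.57] [ 0.004 -0.072 -0.016] 7.994059922512271 [-2.040e+00 -2.388e+00  1.000e-03]
```

Emit:
drive_tool(motion=[[[-0.28,0,0.25],[0,0,0],0.1],[[-0.28,0,0.25],[0,0,0],0.1],[[-0.25,0,0.28],[0,0,0],0.1],[[-0.25,0,0.28],[0,0,0],0.1],[[0,0,0],[0,0,0],0.1]])

```text
time: 21.82
position: [0.5082, -0.142, 0.1415]
tool_rot: [-2.04, -2.388, 0.001]
ft_force: [-0.9, 0.5, -2.0]
grip_width: 0.592
grip_force: 8.0
```

```bash
python3 st.py
```

```text
21.825 [ 0.5082 -0.142   0.1415] [-0.9   0.45 -2.02] [ 0.148  0.017 -0.039] 7.999726557666449 [-2.040e+00 -2.388e+00  1.000e-03]
```

Emit:
drive_tool(motion=[[[-0.1,0,0.3],[0,0,0],0.1],[[-0.1,0,0.3],[0,0,0],0.1],[[-0.1,0,0.3],[0,0,0],0.1],[[0,0,0],[0,0,0],0.1]])

```text
time: 22.32
position: [0.5091, -0.1457, 0.133]
tool_rot: [2.041, 2.387, -0.0]
ft_force: [-0.3, -3.0, 0.7]
grip_width: 0.594
grip_force: 8.0
```

```bash
python3 st.py
```

```text
22.325 [ 0.5091 -0.1457  0.133 ] [-0.27 -3.02  0.69] [-0.791  0.012  0.043] 7.996936970503157 [ 2.041  2.387 -0.   ]
```

Emit:
drive_tool(motion=[[[-0.1,0,0.3],[0,0,0],0.1],[[-0.1,0,0.3],[0,0,0],0.1],[[0,0,0],[0,0,0],0.1]])

```text
time: 22.7
position: [0.5092, -0.1465, 0.1265]
tool_rot: [-2.04, -2.389, -0.0]
ft_force: [0.8, -2.7, 1.6]
grip_width: 0.598
grip_force: 8.0
```

```bash
python3 st.py
```

```text
22.7 [ 0.5092 -0.1465  0.1265] [ 0.79 -2.74  1.59] [-0.629 -0.095  0.011] 7.996873002666689 [-2.04  -2.389 -0.   ]
```

Emit:
drive_tool(motion=[[[-0.2,0,0.2],[0,0,0],0.1],[[-0.1,0,0.2],[0,0,0],0.1],[[0,0,0.2],[0,0,0],0.1],[[0,0,0],[0,0,0],0.1]])

```text
time: 23.2
position: [0.5095, -0.1494, 0.1205]
tool_rot: [-2.04, -2.388, 0.0]
ft_force: [0.1, -0.3, -0.3]
grip_width: 0.596
grip_force: 8.0
```

```bash
python3 st.py
```

```text
23.2 [ 0.5095 -0.1494  0.1205] [ 0.1  -0.29 -0.3 ] [-0.108  0.048  0.021] 7.999857237778087 [-2.04  -2.388  0.   ]
```

Emit:
drive_tool(motion=[[[0,0,0.2],[0,0,0],0.1],[[0,0,0.15],[0,0,0],0.1],[[0,0,0],[0,0,0],0.1]])

```text
time: 23.58
position: [0.5097, -0.1503, 0.1174]
tool_rot: [2.04, 2.388, -0.0]
ft_force: [1.1, -2.5, 0.5]
grip_width: 0.597
grip_force: 8.0
```

```bash
python3 st.py
```

```text
23.575 [ 0.5097 -0.1503  0.1174] [ 1.1  -2.48  0.47] [-0.556  0.077  0.055] 8.000609773939686 [ 2.04   2.388 -0.   ]
```

Emit:
drive_tool(motion=[[[0,0,0.15],[0,0,0],0.1],[[0,0,0.15],[0,0,0],0.1],[[0,0,0],[0,0,0],0.1]])

```text
time: 23.95
position: [0.5102, -0.1501, 0.1152]
tool_rot: [2.04, 2.388, 0.001]
ft_force: [-0.8, -2.0, 6.3]
grip_width: 0.595
grip_force: 8.0
```

```bash
python3 st.py
```

```text
23.95 [ 0.5102 -0.1501  0.1152] [-0.76 -2.03  6.32] [-0.626  0.329  0.114] 8.005146580305805 [2.040e+00 2.388e+00 1.000e-03]
```

Emit:
drive_tool(motion=[[[0,0,0.15],[0,0,0],0.1],[[0,0,0],[0,0,0],0.1]])

```text
time: 24.2
position: [0.5106, -0.15, 0.1143]
tool_rot: [2.039, 2.388, 0.002]
ft_force: [-1.0, -1.8, 8.9]
grip_width: 0.598
grip_force: 8.0
```

```bash
python3 st.py
```

```text
24.2 [ 0.5106 -0.15    0.1143] [-1.04 -1.82  8.86] [-0.497  0.501  0.05 ] 8.000931747956201 [2.039e+00 2.388e+00 2.000e-03]
```

Both ends rest on the wires (stiff contact at the expected height). Ease off and release.

Emit:
drive_tool(motion=[[[0,0,-0.1],[0,0,0],0.1],[[0,0,0],[0,0,0],0.25],[[0,0,0],[0,0,0],0.3],[[0,0,0],[0,0,0],0.5],[[0,0,0],[0,0,0],0.9],[[0,0,0],[0,0,0],0.9],[[0,0,0],[0,0,0],0.9]])

```text
time: 25.08
position: [0.5097, -0.1497, 0.1138]
tool_rot: [-2.04, -2.389, -0.0]
ft_force: [-0.7, -0.8, -0.0]
grip_width: 0.929
grip_force: 0.0
```

Emit:
drive_tool(motion=[[[0,0,-0.4],[0,0,0],0.9],[[0,0,-0.8],[0,0,0],0.9],[[0,0,-1.5],[0,0,0],0.9],[[0,0,-3],[0,0,0],0.9],[[0,0,-4],[0,0,0],0.9],[[0,0,-4],[0,0,0],0.9],[[0,0,-2],[0,0,0],0.9],[[-2,-4,0],[0,0,0],0.9],[[-3,-4,0],[0,0,0],0.9],[[-4,0,0],[0,0,0],0.9],[[-4,0,0],[0,0,0],0.9],[[-4,0,0],[0,0,0],0.9]])

```text
time: 26.58
position: [0.4575, -0.3314, 0.2724]
tool_rot: [2.039, 2.388, 0.002]
ft_force: [-0.4, 0.1, 1.7]
grip_width: 0.946
grip_force: 0.0
```

```bash
python3 st.py; python3 - <<'E'
from h import *
im=ctrl.get_image("scene").astype(int); o=cv2.imread("pics/scene0.png")[:,:,::-1].astype(int)
cv2.imwrite("pics/end_s.png",im[:,:,::-1].astype(np.uint8)); cv2.imwrite("pics/end_t.png",ctrl.get_image("top")[:,:,::-1])
d=(np.abs(im-o).sum(2)>60)[200:300:4,180:330:3]
print("\n".join("".join(".#"[int(v)] for v in r) for r in d))
print("expected axis pts flange..front",proj("scene",np.array([[.509-.156*s,-.150+.988*s,.06] for s in(.08,.052,-.036)])).round(1).tolist())
E
```

```text
26.575 [ 0.4575 -0.3314  0.2724] [-0.42  0.1   1.7 ] [-0.097 -0.017  0.01 ] 0.0 [2.039e+00 2.388e+00 2.000e-03]
..................................................
..................................................
..................................................
..................................................
.....................................#............
...................................##..#..........
..................................##.####.........
.................................##..###..........
................................##..####..........
................................#..######.........
.......##.....................##..######..........
......####.#..................####.#####..........
....#####.###...............###########...........
...#####.###.................##.######............
...####.###...................#######.............
..####.#####....................###...............
.####.########....................................
.....########.##..................................
...#.#######.###..................................
....#..########...................................
...###..######....................................
.....######.##....................................
.......#.####.....................................
........###.......................................
.....#.###........................................
expected axis pts flange..front [[272.5, 252.6], [277.7, 244.9], [293.5, 221.3]]
```

```bash
python3 - <<'E'
from h import *
im=ctrl.get_image("scene").astype(int); o=cv2.imread("pics/end_s.png")[:,:,::-1].astype(int)
print("moving px",(np.abs(im-o).sum(2)>60)[200:300,180:330].sum())
r=np.argwhere((im[...,0]>150)&(im[...,1]<60)); r=r[(r[:,1]<240)&(r[:,0]>250)]; print("paddle px",r.max(0),r.mean(0))
print(ctrl.close_job())
E
```

```text
moving px 0
paddle px [288 217] [284.93478261 212.86956522]
the job is handed in; nothing more can be done
None
```

The drum is off the shaft and lying on its side on the drying rack, the catch is open, and the job is handed in; I saw only small sideways forces (up to 3 N) during the pull, but the drum tipped in the grip once free and its rim pressed on the rack with up to about 15 N before I swung it level.

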